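# Clamp the small canister's lid

### The job

Of the three white canisters in a row on the kitchen counter, the smallest one has just been filled: its lid is on but its wire bail still hangs open. Swing that bail up over the lid and past the top, so that it snaps home and clamps the lid shut, then let go. Leave the two bigger canisters and their bails alone.

Things in the scene. Friction and masses are not known exactly. Their poses are not given: they have to be found in the camera images.
- small_hinge (a point): Smallest of three white clip-top canisters, which stand fixed in a row (any order, centres 190 mm or more apart). Body 100 mm across, 95 high. This point: on its axis, mid hinge, 115 mm above the counter; frame fixed: z up, y along the hinge, x to the side where the bail hangs open. Domed lid, 88 mm across, with steel catch reaches 56 mm above this point (59 while unclamped).
- small_tab (a point): Grip point on the bail's thumb tab. The bail is a 6 mm wire arch: legs 48 mm either side of the hinge centre, cross wire 60 mm from the axis. From its middle a flat steel tab, 20 mm wide (y), 6 thick, sticks out radially to 98 mm; this point is on it, 88 mm from the axis. Pinch it from above by its edges, fingers closing along y (30 mm free beside each); it may pivot in the pads.
- small_bail (a joint): Bail angle q, rad, about the hinge's y: 0 = home, clamped; 0.35 = upright, dead centre; 1.6 = open stop. From small_hinge the tab point is at x = 88 sin(q - 0.35), z = 88 cos(q - 0.35) mm. Starts at 1.3 to 1.55, kept by friction. Closing it squeezes the gasket (about 3 N at the tab); some 0.15 past dead centre it snaps to 0 and stays, short of it it springs back.
- mid: Middle canister, bystander, fixed: body 116 mm across, 125 high, hinge at 145 mm, bail 10 % larger and hanging open too, its tab reaching 104 mm from the hinge axis, towards this body's +x. Origin: centre of its underside; z up, y along its hinge.
- tall: Tallest canister, bystander, fixed: body 132 mm across, 160 high, hinge at 180 mm, bail 20 % larger, already clamped, topping out 285 mm above the counter, leaning to this body's -x. Origin: centre of its underside; z up, y along its hinge.

How it is judged (in metres and radians):
At the end, for the whole second after the job is handed in: The smallest canister's bail has gone past dead centre and sits home: its joint reads less than 0.1 rad (value of joint small_bail below 0.1 rad); the robot touches nothing.
It fails at once if one of the two bigger canisters or its bail is pushed by the robot with more than 2 N (contact force between any of the arm, the fingers and mid above 2 N or contact force between any of the arm, the fingers and tall above 2 N).
It also fails if it takes over 38 s, if anything falls off the work surface, if the arm or the gripper's body presses on something with over 40 N, if the wrist force passes 120 N, or if a joint passes its speed limit or range.

### The arm

A 6-joint arm with a two-finger parallel gripper is mounted at the origin on the work surface. World frame = base frame: x ahead of the robot, y to its left, z up, the work surface at z = 0. Lengths are in mm, angles in rad, forces in N, time in s.
With the tool pointing down it reaches from about 350 to 975 mm from the base axis. Payload 7.1 kg.
Tool frame: the origin (TCP) lies on the front face of the gripper's body, between the roots of the fingers; the fingertips stand 80 mm ahead of it and the grasp point (between the pads) lies 61 mm ahead of it; z points along the fingers, y is the line along which they close (so a half turn about z gives the same grasp; the last joint's range is limited). The gripper opens to 88 mm and grips with 3 to 60 N. Pads are 20 mm wide; open, the fingers measure 115 mm over their backs; the gripper's body (75 mm by 178 mm) begins 61 mm behind the grasp point.
Start: joints at [1.179, 0.423, 1.63, -0, 1.089, -0.019], TCP at [227.608, 582.065, 302.675] pointing down, gripper open.
Joint ranges: [-3, 3], [-0.9, 2.11], [0.09, 2.58], [-1.31, 4.45], [0.11, 2.69], [-2.54, 2.54]. Speed limits (rad/s): [2.39, 2.39, 3.01, 3.14, 3.14, 3.14].

### API

Orientations are given as a rotation vector (axis times angle).
In Python, from workcell import readout, vision, close_job gives the robot as it stands.
- The arm moves only by the tool servo_tool, never from a script. Its argument "plan" is a list that holds one entry, the list of rows, each a list of 7 numbers: the gripper command: -1 is fully open, 1 is shut, values between are in proportion, then the shift along the world's x, y, z in units of 40 mm (1.0 is 40 mm), then the turn, a rotation vector about the world's x, y, z in units of 5 degrees (1.0 is 5 degrees). A call has 1 to 5 rows; each row shifts and turns the commanded pose from where the row before left it; what a row does not reach is not made up. A row lasts 1/12 s, in which the tool goes at most 41.7 mm and 7.16 degrees, less where a joint would pass 70% of its speed; a pose out of reach is approached as far as the arm can. A call is refused whole if a number of a shift passes 1 or a number of a turn 1, either way. A call with a gripper value outside its range is refused whole. The fingers move at their own pace and stop on an object; the grip force is fixed at half the most. Time passes only in rows, so rows that do not move let the fingers close. It gives the time, the measured TCP pose, the force, the opening and the grip force at its end, in the units of the state.
- readout.get_obs(): the state, without advancing time (a new reading comes with each control period).
- vision.get_image(name): name is "side" or "top"; returns the picture (420x560x3 uint8, red, green, blue); there is no depth.
- vision.camera_params(name): a dict with "fx", "fy", "cx", "cy" (pixels), "D" ([k1, k2, p1, p2, k3] as OpenCV has them; the pictures are not rectified), "rvec" (rotation vector, rad) and "tvec" (3), from world to camera coordinates, as OpenCV has them. Camera axes: x right, y down, z forward; pixel columns grow to the right and rows downward; lengths in mm; the calibration is good to about 2 mm. A picture is of the moment at which its call begins. camera_params takes no time and is no camera call.
- close_job(): hands the job in; it is judged then, once.
The state is a dict: "t": time; "qpos": joint angles; "qvel": joint speeds; "joint_torque": joint torques, N m; "ee_pos": TCP position; "orientation": TCP orientation; "ft_force": force on the tool from outside, world axes, zero at the start; "moment": the same for the moment, N m; "width": finger opening in mm; "grasp_force": force on a finger pad.
Only numpy, scipy, OpenCV 4.12 (cv2) and the standard library are available. Lean on these libraries where they do the work, as an engineer would, in place of code of your own. Each camera call takes 0.05 s, during which the arm holds its last target. There are 200 camera calls.

## Working session

There is one attempt and no reset: what is moved stays moved. The work goes in short steps, Python scripts to look and compute and a tool call to move; the robot and the scene stay as the last step left them, time stands still between calls to the robot, and variables do not carry over. Pictures are saved under pics/ and viewed, at most 10 in all, crops included, and the job is handed in when it is done.

Besides the shell and the picture viewer there is one more tool, called as name(argument=value, ...) on one line, values as JSON. servo_tool: Moves the arm, as the interface text tells. Its arguments: {"type":"object","properties":{"plan":{"type":"array"}},"required":["plan"]}

```bash
mkdir -p pics; python3 - <<'E'
from workcell import readout, vision
import cv2, numpy as np
for n in("side","top"):
    cv2.imwrite(f"pics/{n}0.png",vision.get_image(n)[:,:,::-1])
    p=vision.camera_params(n); R=cv2.Rodrigues(np.array(p["rvec"],float))[0]
    print(n,p,(-R.T@np.array(p["tvec"]).ravel()).round())
o=readout.get_obs();print(o)
E
```

```text
side {'fx': 461.9573034730097, 'fy': 461.9573034730097, 'cx': 276.362119814801, 'cy': 220.36192563212703, 'D': array([-0.04629904,  0.        ,  0.        ,  0.        ,  0.        ]), 'rvec': array([ 2.76057626, -0.65736029,  0.09527807]), 'tvec': array([-436.37246118,  242.39255006,  938.84553463])} [ 369. -248.  966.]
top {'fx': 539.9383895724133, 'fy': 539.9383895724133, 'cx': 280.0205356046759, 'cy': 203.18712037489846, 'D': array([0.01850308, 0.        , 0.        , 0.        , 0.        ]), 'rvec': array([ 2.10955118, -2.09145091,  0.24007898]), 'tvec': array([ -11.05478285,  533.40869863, 1231.48018764])} [ 241.   -8. 1320.]
{'t': 0.1, 'qpos': array([ 1.17899049e+00,  4.23737262e-01,  1.63059349e+00,  6.03221545e-06,
        1.08861084e+00, -1.89676333e-02]), 'qvel': array([-0.00055351, -0.00050177, -0.00106882, -0.00114571,  0.00064735,
       -0.00019376]), 'joint_torque': array([-4.54446326e-04, -5.45612204e+01, -2.74323839e+01,  6.44605514e-02,
        1.87792699e-02, -5.54332473e-05]), 'ee_pos': array([227.47066811, 581.71984367, 302.00421366]), 'orientation': array([-5.82218901e-01, -3.08688515e+00,  2.07246613e-03]), 'ft_force': array([-0.50590584, -0.30256371,  0.09353991]), 'moment': array([-0.03521705, -0.01077171, -0.01709005]), 'grasp_force': 0.0, 'width': 88.41027236669001}
```

View pics/side0.png

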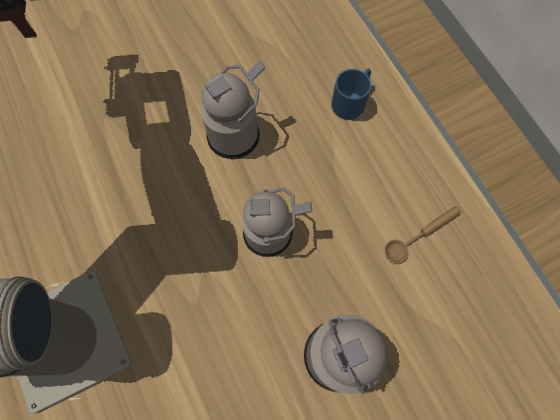

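View pics/top0.png

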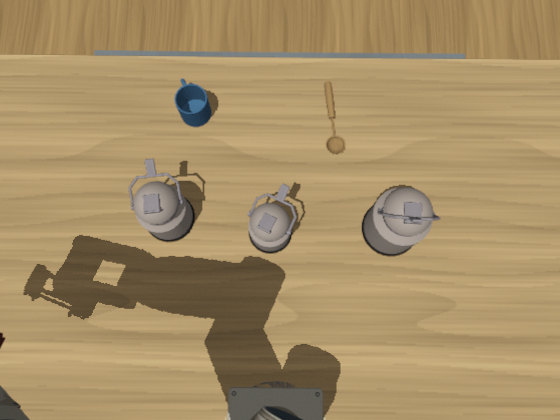

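The small canister is the middle one: side view body ≈(268,222), tab ≈(303,209); top view lid ≈(270,222), tab ≈(284,191). Mid canister is upper-left with an open bail (tab at (151,167) in top), tall is at right (404,212) and clamped. I'll zoom in on the small one.

```bash
python3 - <<'E'
import cv2, numpy as np
a=cv2.imread("pics/side0.png")[175:265,235:335]; b=cv2.imread("pics/top0.png")[170:260,235:335]
cv2.imwrite("pics/crop.png",np.hstack([cv2.resize(i,None,fx=4,fy=4,interpolation=cv2.INTER_CUBIC) for i in(a,b)]))
E
```

```text
(no output)
```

View pics/crop.png

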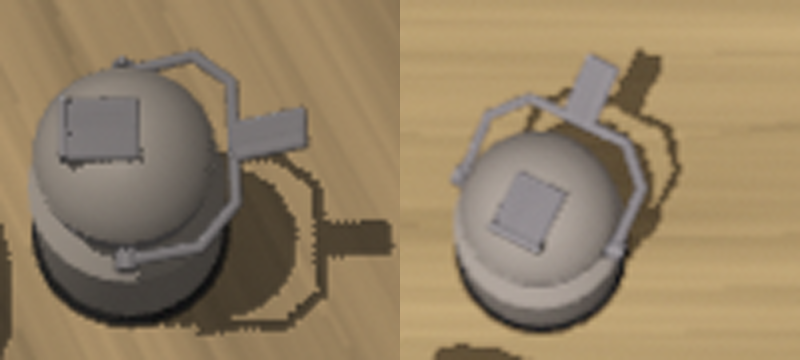

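```bash
cat > h.py <<'E'
import cv2, numpy as np
from workcell import readout, vision
def ray(n,uv):
    p=vision.camera_params(n);K=np.array([[p["fx"],0,p["cx"]],[0,p["fy"],p["cy"]],[0,0,1]])
    R=cv2.Rodrigues(np.array(p["rvec"],float))[0];c=-R.T@np.array(p["tvec"],float).ravel()
    x=cv2.undistortPoints(np.array([[uv]],float),K,p["D"])[0,0]
    d=R.T@np.array([x[0],x[1],1]);return c,d/np.linalg.norm(d)
def tri(s,t):
    A=[];b=[]
    L=[ray("side",s),ray("top",t)]
    Ps=[np.eye(3)-np.outer(d,d) for c,d in L]
    X=np.linalg.solve(sum(Ps),sum(P@c for P,(c,d) in zip(Ps,L)))
    return X,[np.linalg.norm(P@(X-c)) for P,(c,d) in zip(Ps,L)]
def plane(n,uv,z):
    c,d=ray(n,uv);return c+d*(z-c[2])/d[2]
E
python3 - <<'E'
from h import *
S=lambda x,y:((x+.5)/4-.5+235,(y+.5)/4-.5+175)
T=lambda x,y:((x-400+.5)/4-.5+235,(y+.5)/4-.5+170)
r={}
for n,s,t in [("h+",S(124,64),T(458,178)),("h-",S(124,260),T(615,248)),("tip",S(305,127),T(603,61)),("root",S(235,141),T(581,116)),("catch",S(102,129),T(530,211))]:
    r[n],e=tri(s,t);print(n,r[n].round(1),np.round(e,1))
c=(r["h+"]+r["h-"])/2;h=r["h+"]-r["h-"];print(c,np.linalg.norm(h),np.degrees(np.arctan2(h[1],h[0]))-90)
for n in("tip","root"):
    v=r[n]-c;print(n,np.hypot(*v[:2]),v[2],np.degrees(np.arctan2(v[1],v[0])),np.linalg.norm(v))
# neighbours: mid lid catch, tall catch
for n,s,t in [("midcatch",(218,87),(151,203)),("midtab",(262,67),(150,160)),("tallcatch",(355,352),(412,212))]:
    print(n,tri(s,t))
E
```

```text
h+ [497.1  64.3 107.6] [0.7 0.7]
h- [454.2 -26.5 111. ] [1.6 1.6]
tip [553.2 -18.3 153.5] [1. 1.]
root [523.4  -6.4 142.9] [1.5 1.5]
catch [466.9  21.2 160.2] [0.3 0.3]
[475.61964385  18.88961783 109.29938411] 100.49015928835 -25.283630933916825
tip 86.0358867879957 44.231665825888484 -25.633849306231937 96.739930107117
root 54.11988575755417 33.59721092225911 -27.90297939098201 63.70035020441788
midcatch (array([499.34534823, 269.00250178, 194.13122127]), [np.float64(1.2619404877481752), np.float64(1.2619404877481806)])
midtab (array([599.9447558 , 280.84567442, 179.97223035]), [np.float64(1.1960652241247862), np.float64(1.1960652241246439)])
tallcatch (array([ 483.63293667, -281.83688353,  216.27554526]), [np.float64(2.7206659663597317), np.float64(2.7206659663597073)])
```

The triangulation checks out: hinge span is 100 mm (48 mm legs plus bosses), tab tip is at 97 mm (98 given), and q is about 1.45. Height reads ~6 mm low, so I use the known 115 mm. The hinge is at about (474.6, 17.8) with yaw −25.5°, and the grip point is at about (545, −16, 155). I'll raise the arm and go there.

servo_tool(plan=[[[-1,0.3,-0.3,0.9,0,0,-0.4],[-1,0.3,-0.3,0.9,0,0,-0.4],[-1,0.3,-0.3,0.9,0,0,0],[-1,0.44,-0.88,0,0,0,0],[-1,0.44,-0.88,0,0,0,0]]])

```text
t: 0.52
ee_pos: [299.5, 475.8, 412.9]
orientation: [0.687, 3.064, 0.007]
ft_force: [0.3, 0.2, -0.7]
width: 87.6
grasp_force: 0.0
```

servo_tool(plan=[[[-1,0.44,-0.88,0,0,0,0],[-1,0.44,-0.88,0,0,0,0],[-1,0.44,-0.88,0,0,0,0],[-1,0.44,-0.88,0,0,0,0],[-1,0.44,-0.88,0,0,0,0]]])

```text
t: 0.93
ee_pos: [387.0, 297.8, 410.5]
orientation: [-0.689, -3.065, 0.0]
ft_force: [0.8, -0.6, 0.3]
width: 87.9
grasp_force: 0.0
```

servo_tool(plan=[[[-1,0.44,-0.88,0,0,0,0],[-1,0.44,-0.88,0,0,0,0],[-1,0.44,-0.88,0,0,0,0],[-1,0.44,-0.88,0,0,0,0],[-1,0.44,-0.88,0,0,0,0]]])

```text
t: 1.35
ee_pos: [475.1, 121.8, 410.6]
orientation: [-0.689, -3.065, -0.0]
ft_force: [-0.1, 0.3, 0.5]
width: 87.6
grasp_force: 0.0
```

servo_tool(plan=[[[-1,0.43,-0.85,0,0,0,0],[-1,0.43,-0.85,0,0,0,0],[-1,0.43,-0.85,0,0,0,0],[-1,0.4,-0.75,-0.3,0,0,0],[-1,0,0,-1,0,0,0]]])

```text
t: 1.77
ee_pos: [547.4, -13.0, 363.1]
orientation: [0.693, 3.052, 0.001]
ft_force: [0.1, -0.2, -0.4]
width: 88.1
grasp_force: 0.0
```

servo_tool(plan=[[[-1,0,0,-1,0,0,0],[-1,0,0,-0.5,0,0,0],[-1,0,0,0,0,0,0]]])

```text
t: 2.02
ee_pos: [539.6, -8.6, 293.6]
orientation: [-0.689, -3.055, 0.003]
ft_force: [-0.7, 0.2, -0.8]
width: 88.1
grasp_force: 0.0
```

```bash
python3 - <<'E'
from h import *
a=vision.get_image("side")[160:270,235:335,::-1]; b=vision.get_image("top")[150:260,235:335,::-1]
cv2.imwrite("pics/crop1.png",np.hstack([cv2.resize(i,None,fx=4,fy=4,interpolation=cv2.INTER_CUBIC) for i in(a,b)]))
E
```

```text
(no output)
```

View pics/crop1.png

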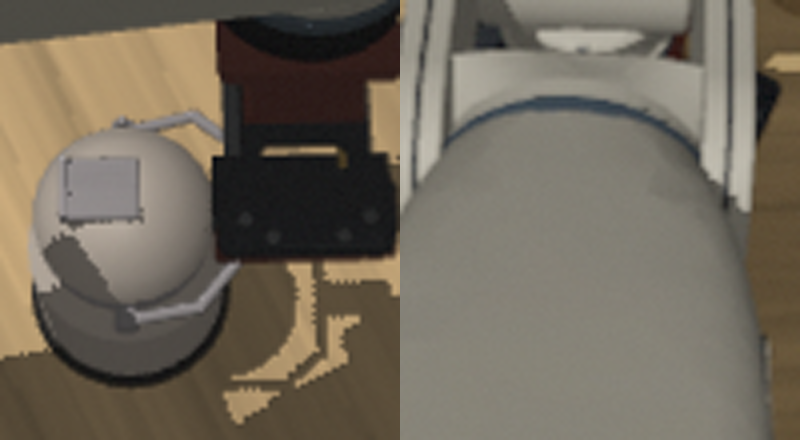

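The side view shows the gripper over the tab (hidden) with the bail legs entering the gap between the fingers. Top view is blocked by the arm. I'll refine the grip point using known heights from the pixels I already measured.

```bash
python3 - <<'E'
from h import *
S=lambda x,y:((x+.5)/4-.5+235,(y+.5)/4-.5+175)
T=lambda x,y:((x-400+.5)/4-.5+235,(y+.5)/4-.5+170)
for cam,hp,hm,tip,root in [("side",S(124,64),S(124,260),S(305,127),S(235,141)),("top",T(458,178),T(615,248),T(603,61),T(581,116))]:
    P=plane(cam,hp,115);M=plane(cam,hm,115);c=(P+M)/2
    t=plane(cam,tip,115+98*np.cos(1.096)+3);r=plane(cam,root,115+60*np.cos(1.096)+3)
    print(cam,c.round(1),t.round(1),r.round(1),np.hypot(*(t-c)[:2]),np.degrees(np.arctan2(*(P-M)[:2])),np.degrees(np.arctan2(*(t-c)[1::-1])))
    print(" ",(r+(t-r)*28/38).round(1))
print(readout.get_obs()["ee_pos"])
E
```

```text
side [474.5  16.9 115. ] [550.1 -21.2 162.8] [521.4  -7.6 145.4] 84.6918989340748 26.33516055587703 -26.67140944062324
  [542.6 -17.6 158.2]
top [474.9  18.8 115. ] [551.7 -18.1 162.8] [524.4  -6.2 145.4] 85.2056151545315 23.87091105293363 -25.710756252912564
  [544.5 -15.  158.2]
[542.34041727  -8.3548051  298.50762381]
```

servo_tool(plan=[[[-1,0.04,-0.18,-0.7,0,0,0],[-1,0,0,-0.6,0,0,0],[-1,0,0,-0.3,0,0,0],[-1,0,0,0,0,0,0],[-1,0,0,0,0,0,0]]])

```text
t: 2.53
ee_pos: [545.0, -15.4, 236.3]
orientation: [0.689, 3.063, 0.001]
ft_force: [0.3, 0.1, -0.5]
width: 87.9
grasp_force: 0.0
```

servo_tool(plan=[[[-1,0,0,-0.45,0,0,0],[0.2,0,0,0,0,0,0],[0.5,0,0,0,0,0,0],[0.5,0,0,0,0,0,0]]])

```text
t: 2.87
ee_pos: [544.8, -15.5, 218.3]
orientation: [0.689, 3.063, 0.001]
ft_force: [1.4, -0.5, 0.5]
width: 71.3
grasp_force: 0.0
```

```bash
python3 - <<'E'
from h import *
a=vision.get_image("side")[160:270,235:335,::-1]
cv2.imwrite("pics/crop2.png",cv2.resize(a,None,fx=5,fy=5,interpolation=cv2.INTER_CUBIC))
o=readout.get_obs();print(o["ee_pos"],o["width"],o["ft_force"])
E
```

```text
[544.78924191 -15.50817602 218.23241998] 67.53568546581306 [ 0.23811855 -0.37830015  0.22522996]
```

View pics/crop2.png

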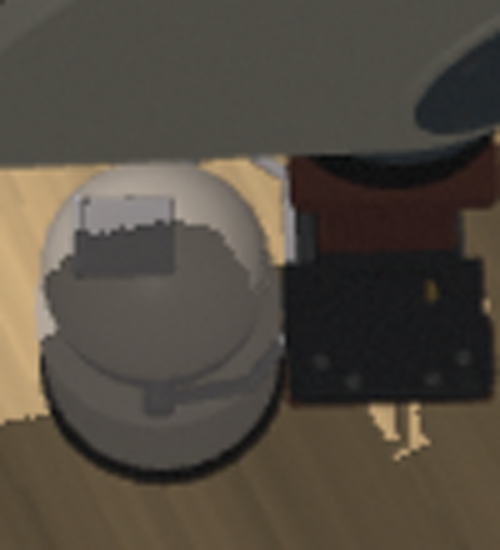

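The gripper is lowered beside the lid with the tab between the fingers, so I'll close.

servo_tool(plan=[[[1,0,0,0,0,0,0],[1,0,0,0,0,0,0],[1,0,0,0,0,0,0],[1,0,0,0,0,0,0],[1,0,0,0,0,0,0]]])

```text
t: 3.33
ee_pos: [544.0, -15.5, 216.8]
orientation: [0.69, 3.065, 0.0]
ft_force: [0.5, 0.3, -0.4]
width: 34.0
grasp_force: 0.0
```

servo_tool(plan=[[[1,0,0,0,0,0,0],[1,0,0,0,0,0,0],[1,0,0,0,0,0,0],[1,0,0,0,0,0,0],[1,0,0,0,0,0,0]]])

```text
t: 3.75
ee_pos: [544.1, -15.4, 216.6]
orientation: [-0.69, -3.065, -0.0]
ft_force: [0.5, 2.0, -0.9]
width: 20.1
grasp_force: 30.0
```

Gripped at width 20.1 mm with 30 N. The grasp point is 87 mm from the hinge at q ≈ 1.43. Next I'll work out the arc increments.

```bash
python3 - <<'E'
import numpy as np
a=np.arange(1.09,-0.36,-0.12);r=87.2
d=np.diff(np.c_[r*np.sin(a)*.902,-r*np.sin(a)*.432,r*np.cos(a)],axis=0)/40
for q,x in zip(a[1:]+.35,d): print(q.round(2),x.round(3))
E
```

```text
1.32 [-0.121  0.058  0.224]
1.2 [-0.145  0.069  0.206]
1.08 [-0.166  0.079  0.186]
0.96 [-0.185  0.089  0.162]
0.84 [-0.201  0.096  0.137]
0.72 [-0.214  0.103  0.109]
0.6 [-0.225  0.108  0.08 ]
0.48 [-0.232  0.111  0.049]
0.36 [-0.235  0.113  0.018]
0.24 [-0.236  0.113 -0.013]
0.12 [-0.232  0.111 -0.044]
0.0 [-0.226  0.108 -0.075]
```

servo_tool(plan=[[[1,-0.12,0.06,0.22,0,0,0],[1,-0.145,0.07,0.205,0,0,0],[1,-0.165,0.08,0.185,0,0,0],[1,0,0,0,0,0,0]]])

```text
t: 4.08
ee_pos: [524.9, -6.4, 241.9]
orientation: [-0.689, -3.064, -0.0]
ft_force: [-1.9, 3.2, -6.0]
width: 19.8
grasp_force: 30.0
```

servo_tool(plan=[[[1,-0.185,0.09,0.16,0,0,0],[1,-0.2,0.095,0.135,0,0,0],[1,-0.215,0.105,0.11,0,0,0],[1,0,0,0,0,0,0]]])

```text
t: 4.42
ee_pos: [501.2, 4.8, 258.0]
orientation: [-0.689, -3.065, 0.001]
ft_force: [-2.3, -1.2, -6.9]
width: 19.8
grasp_force: 30.0
```

servo_tool(plan=[[[1,-0.225,0.11,0.08,0,0,0],[1,-0.23,0.11,0.05,0,0,0],[1,-0.235,0.115,0.02,0,0,0],[1,0,0,0,0,0,0]]])

```text
t: 4.75
ee_pos: [474.5, 17.6, 264.3]
orientation: [0.688, 3.063, -0.002]
ft_force: [-0.8, -5.8, -3.0]
width: 19.9
grasp_force: 30.0
```

servo_tool(plan=[[[1,-0.235,0.115,-0.015,0,0,0],[1,-0.23,0.11,-0.045,0,0,0],[1,-0.15,0.07,-0.05,0,0,0],[1,0,0,0,0,0,0],[1,0,0,0,0,0,0]]])

```text
t: 5.17
ee_pos: [450.8, 28.9, 260.7]
orientation: [0.688, 3.063, -0.003]
ft_force: [-5.0, -7.7, 10.8]
width: 19.5
grasp_force: 30.0
```

The bail is at q ≈ 0.05, past dead centre. Now I'll release and lift.

servo_tool(plan=[[[0,0,0,0,0,0,0],[0,0,0,0,0,0,0],[0,0,0,0,0,0,0],[0,0,0,0,0,0,0],[0,0,0,0,0,0,0]]])

```text
t: 5.58
ee_pos: [450.8, 29.8, 259.0]
orientation: [0.689, 3.065, 0.0]
ft_force: [0.4, 0.2, 0.7]
width: 43.6
grasp_force: 0.0
```

servo_tool(plan=[[[0,0,0,0.5,0,0,0],[0,0,0,1,0,0,0],[0,0,0,1,0,0,0],[0,0,0,1,0,0,0],[0,0,0,0,0,0,0]]])

```text
t: 6.0
ee_pos: [453.5, 29.9, 406.3]
orientation: [0.687, 3.053, 0.005]
ft_force: [1.4, 0.6, 0.3]
width: 43.8
grasp_force: 0.0
```

```bash
python3 - <<'E'
from h import *
a=vision.get_image("side")[150:270,200:340,::-1]
cv2.imwrite("pics/crop3.png",cv2.resize(a,None,fx=4,fy=4,interpolation=cv2.INTER_CUBIC))
o=readout.get_obs();print(o["ee_pos"],o["width"],o["ft_force"])
E
```

```text
[452.38646956  29.83647191 402.82515724] 43.84724422905234 [ 0.1976456   0.69933272 -0.43719625]
```

View pics/crop3.png

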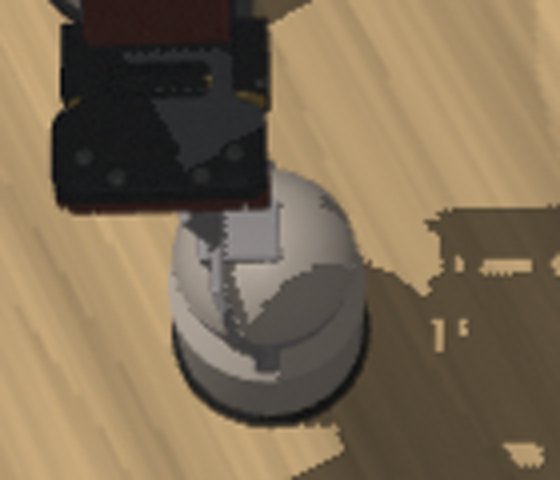

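The bail now lies over the lid and leans past the top to the left (leg from about (265,355) to (215,250) in the crop), as on the clamped tall canister. The gripper is well clear above it.

```bash
python3 -c "
from workcell import close_job
print(close_job())"
```

```text
the job is handed in; nothing more can be done
None
```

The smallest canister's bail was swung past dead centre to about 0.05 rad and released; it looks clamped home in the last picture. The gripper touches nothing, and I handed the job in at about 6 s; the hand-in call returned no verdict.

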